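# Find the full paint jar by its weight

### The arm

A 6-joint arm with a two-finger parallel gripper is mounted at the origin on a cart in front of the work surface, level with it; the furniture and walls round the work are solid. World frame = base frame: x ahead of the robot, y to its left, z up, the work surface at z = 0. Lengths are in m, angles in degrees, forces in N, time in s.
With the tool pointing down it reaches from about 0.25 to 0.725 m from the base axis. Payload 9.7 kg.
Tool frame: the origin (TCP) lies between the finger pads; the fingertips stand ahead of it and the grasp point (between the pads) lies 2 mm behind it (r.tips_ahead is the z of the fingertips in the tool frame, in m); z points along the fingers, y is the line along which they close (so a half turn about z gives the same grasp; the last joint's range is limited). The gripper opens to 85 mm and grips with 20 to 120 N. Pads are 22 mm wide; open, the fingers measure 114 mm over their backs; the gripper's body (76 mm by 85 mm) begins 54 mm behind the grasp point. The pads swing forward as they close: fully open they stand 13 mm farther back than shut.
Start: joints at [65.088, 4.979, 10.078, 95.1, 0, 90], TCP at [0.232, 0.499, 0.248] pointing down, gripper open.
Joint ranges: [-179.16, 179.16], [-48.56, 103.87], [-65.8, 70.77], [-126.05, 130.52], [-82.76, 87.17], [-180, 180]. Speed limits (degrees/s): [127.2, 127.2, 147.25, 180, 180, 180].

### API

Orientations are given as a 3x3 rotation matrix whose columns are the frame's x, y, z axes.
In Python, from rig import r gives the robot as it stands.
- The arm moves only by the tool move_arm, never from a script. Its argument "rows" is one flat list of numbers, 7 for each row, row after row: the shift along the tool's x, y, z in units of 60 mm (1.0 is 60 mm), then the turn, a rotation vector about the tool's x, y, z in units of 10 degrees (1.0 is 10 degrees), then the opening, from -1 (shut) to 1 (fully open). A call has 1 to 20 rows; each row is the pose to reach, as a shift and turn from the pose commanded when the call began, along the tool's axes at that moment; what a row does not reach only later rows make up. A row lasts 1/8 s, in which the tool goes at most 62.5 mm and 10.7 degrees, less where a joint would pass 70% of its speed; a pose out of reach is approached as far as the arm can. A call with a gripper value outside its range is refused whole. The fingers move at their own pace and stop on an object; "force" is the grip in N (left out, the last holds). Time passes only in rows, so rows that repeat a pose let the fingers close. It gives the time, the measured TCP pose, the force, the opening and the grip force at its end, in the units of the state.
- r.get_obs(): the state, without advancing time (a new reading comes with each control period).
- r.get_image(name): name is "side" or "top" or "wrist"; returns the picture (384x512x3 uint8, blue, green, red); there is no depth.
- r.camera_model(name): a dict with "camera_matrix" (3x3 intrinsics, pixels), "k1" (the pictures are not rectified: a ray, as slopes to the right and down, at radius r is drawn at 1 + k1 r^2 times it, then the intrinsics apply), "eye" and "orientation" of the camera in the world; the wrist camera has in their place "tool_from_camera" (4x4, takes a point from camera to tool coordinates, whose origin is the TCP and whose axes are the flange's). Camera axes: x right, y down, z forward; pixel columns grow to the right and rows downward; lengths in m; the calibration is good to about 2 mm. A picture is of the moment at which its call begins: read the wrist's pose just before it. camera_model takes no time and is no camera call.
- r.close_job(): hands the job in; it is judged then, once.
The state is a dict: "time_s": time; "joint_pos": joint angles; "joint_vel": joint speeds; "joint_torque": joint torques, N m; "position": TCP position; "tcp_rot": TCP orientation; "ft_force": force on the tool from outside, world axes, zero at the start; "moment": the same for the moment, N m; "gripper_width": finger opening in m; "gripper_force": force on a finger pad.
Only numpy, scipy, OpenCV 4.12 (cv2) and the standard library are available. Lean on these libraries where they do the work, as an engineer would, in place of code of your own. Each camera call takes 0.05 s, during which the arm holds its last target. There are 200 camera calls.

### The job

One of the three identical closed paint jars in the wooden rack is full and the other two are partly used up. Working from the robot's left to its right, lift each jar straight up clear of the rack to feel its weight and set it back upright in its own seat; then hold the heaviest one up, upright and still, about 15 cm above the table, with the other two standing in their seats, and finish while still holding it (if the last jar is the heaviest it may simply stay in the hand). Leave the other things on the table alone.

Things in the scene. Friction and masses are not known exactly. Their poses are not given: they have to be found in the camera images.
- jar_a: one of three closed paint jars of identical look, round, 74 mm high: body 60 mm across up to 58 mm, above it the lid, 58 mm across. One jar is full (0.45 to 0.59 kg), the other two are partly used (0.15 to 0.25 kg each); which is which cannot be seen. Stands in a seat of the rack. Origin: centre of the underside; z up; its yaw means nothing
- jar_b: one of three closed paint jars of identical look, round, 74 mm high: body 60 mm across up to 58 mm, above it the lid, 58 mm across. One jar is full (0.45 to 0.59 kg), the other two are partly used (0.15 to 0.25 kg each); which is which cannot be seen. Stands in a seat of the rack. Origin: centre of the underside; z up; its yaw means nothing
- jar_c: one of three closed paint jars of identical look, round, 74 mm high: body 60 mm across up to 58 mm, above it the lid, 58 mm across. One jar is full (0.45 to 0.59 kg), the other two are partly used (0.15 to 0.25 kg each); which is which cannot be seen. Stands in a seat of the rack. Origin: centre of the underside; z up; its yaw means nothing
- rack: low wooden jar rack fixed to the table: board 110 x 370 x 20 mm with three round seats 67 mm across, 10 mm deep (floor 10 mm above the table), 120 mm apart in a row along its y axis; a 12 mm cleat across each end rises to 28 mm. Origin: centre of the underside; x away from the robot (turned up to 0.35 rad), y along the row to the robot's left
- seat_left (a point): centre of the floor of the rack's left seat (robot's left, +y)
- seat_middle (a point): centre of the floor of the rack's middle seat
- seat_right (a point): centre of the floor of the rack's right seat (robot's right, -y)
- tub: bystander: open plastic tub, 76 mm across, 98 mm high, standing behind the rack; origin at the centre of the underside
- tape: bystander: roll of masking tape lying flat beside the rack's left end, 102 mm across, 25 mm high; origin at the centre of the underside
- brush: bystander: flat paint brush 186 x 25 x 15 mm lying in front of the rack; origin at the centre of the underside, length along its x axis
- chalk: bystander: stick of chalk 13 x 41 x 13 mm lying just behind the rack; origin at the centre of the underside, length along its y axis
- screwdriver: bystander: screwdriver 25 x 173 x 22 mm lying behind the rack; origin at the centre of the underside, length along its y axis
Mind the look-alikes: they are no part of the job. What is shaped like the jar_a but yellow is not meant.

How it is judged (in metres and radians):
On the way, in this order (a step that is already met when the one before it is completed fails the run):
1. the left jar is lifted clear above its seat in the fingers (((horizontal distance between jar_a and seat_left below 0.05 m and height (world z) of jar_a above 0.035 m and contact force between the fingers and jar_a above 0.5 N) or (horizontal distance between jar_b and seat_left below 0.05 m and height (world z) of jar_b above 0.035 m and contact force between the fingers and jar_b above 0.5 N) or (horizontal distance between jar_c and seat_left below 0.05 m and height (world z) of jar_c above 0.035 m and contact force between the fingers and jar_c above 0.5 N))), for 0.3 s.
2. the middle jar is lifted clear above its seat in the fingers (((horizontal distance between jar_a and seat_middle below 0.05 m and height (world z) of jar_a above 0.035 m and contact force between the fingers and jar_a above 0.5 N) or (horizontal distance between jar_b and seat_middle below 0.05 m and height (world z) of jar_b above 0.035 m and contact force between the fingers and jar_b above 0.5 N) or (horizontal distance between jar_c and seat_middle below 0.05 m and height (world z) of jar_c above 0.035 m and contact force between the fingers and jar_c above 0.5 N))), for 0.3 s.
3. the right jar is lifted clear above its seat in the fingers (((horizontal distance between jar_a and seat_right below 0.05 m and height (world z) of jar_a above 0.035 m and contact force between the fingers and jar_a above 0.5 N) or (horizontal distance between jar_b and seat_right below 0.05 m and height (world z) of jar_b above 0.035 m and contact force between the fingers and jar_b above 0.5 N) or (horizontal distance between jar_c and seat_right below 0.05 m and height (world z) of jar_c above 0.035 m and contact force between the fingers and jar_c above 0.5 N))), for 0.3 s.
At the end, for the whole second after the job is handed in: One jar is held still in the fingers, underside over 100 mm above the table, within 0.3 rad of upright; the other two stand in the seats they came from (10 mm, 0.08 rad), each pressing on the rack with 1.0 to 3.4 N, so that neither of them is the full, heaviest one (((height (world z) of jar_a above 0.1 m and angle between jar_a's own z axis and vertical below 0.3 rad and linear speed of jar_a below 0.03 m/s and contact force between the fingers and jar_a above 1 N and contact force between jar_a and rack below 0.1 N and distance of each of jar_b, jar_c from where it was at the start of the episode below 0.01 m and angle between each of jar_b, jar_c's own z axis and vertical below 0.08 rad and contact force between rack and jar_b between 1 and 3.4 N and contact force between rack and jar_c between 1 and 3.4 N) or (height (world z) of jar_b above 0.1 m and angle between jar_b's own z axis and vertical below 0.3 rad and linear speed of jar_b below 0.03 m/s and contact force between the fingers and jar_b above 1 N and contact force between jar_b and rack below 0.1 N and distance of each of jar_a, jar_c from where it was at the start of the episode below 0.01 m and angle between each of jar_a, jar_c's own z axis and vertical below 0.08 rad and contact force between rack and jar_a between 1 and 3.4 N and contact force between rack and jar_c between 1 and 3.4 N) or (height (world z) of jar_c above 0.1 m and angle between jar_c's own z axis and vertical below 0.3 rad and linear speed of jar_c below 0.03 m/s and contact force between the fingers and jar_c above 1 N and contact force between jar_c and rack below 0.1 N and distance of each of jar_a, jar_b from where it was at the start of the episode below 0.01 m and angle between each of jar_a, jar_b's own z axis and vertical below 0.08 rad and contact force between rack and jar_a between 1 and 3.4 N and contact force between rack and jar_b between 1 and 3.4 N))); the arm keeps its last pose, push and grip.
It fails at once if a jar is tipped over (angle between any of jar_a, jar_b, jar_c's own z axis and vertical above 0.6 rad).
It fails at once if the tub, tape, brush, chalk or screwdriver is disturbed (moved more than 40 mm) (distance of any of tub, tape, brush, chalk, screwdriver from where it was at the start of the episode above 0.04 m).
It also fails if it takes over 64 s, if anything falls off the work surface, if the arm or the gripper's body presses on something with over 40 N, if the wrist force passes 120 N, or if a joint passes its speed limit or range.

## Working session

There is one attempt and no reset: what is moved stays moved. The work goes in short steps, Python scripts to look and compute and a tool call to move; the robot and the scene stay as the last step left them, time stands still between calls to the robot, and variables do not carry over. Pictures are saved under pics/ and viewed, at most 10 in all, crops included, and the job is handed in when it is done.

Besides the shell and the picture viewer there is one more tool, called after "Call:" in YAML: its name, and indented under it one key for each argument. move_arm: Moves the arm, as the interface text tells. Its arguments: {"type":"object","properties":{"rows":{"type":"array","items":{"type":"number"}},"force":{"type":"number"}},"required":["rows"]}

```bash
mkdir -p pics; python3 - <<'E'
from rig import r
import cv2,numpy as np
for n in ["top","side"]:
    cv2.imwrite(f"pics/{n}0.png",r.get_image(n)); m=r.camera_model(n); print(n,m)
o=r.get_obs(); print(o["position"],o["tcp_rot"],o["gripper_width"],r.tips_ahead,o["ft_force"],o["time_s"])
E
```

```text
top {'camera_matrix': array([[366.72579133,   0.        , 254.88591575],
       [  0.        , 366.72579133, 196.09996176],
       [  0.        ,   0.        ,   1.        ]]), 'k1': -0.09418476248709112, 'eye': array([0.42711192, 0.0771469 , 0.9121492 ]), 'orientation': array([[ 0.01378225, -0.98316994,  0.18217276],
       [-0.9991586 , -0.02057981, -0.03547619],
       [ 0.03862821, -0.18153054, -0.98262634]])}
side {'camera_matrix': array([[477.31625955,   0.        , 262.23536363],
       [  0.        , 477.31625955, 186.8378335 ],
       [  0.        ,   0.        ,   1.        ]]), 'k1': -0.16827168362597456, 'eye': array([ 0.12384432, -0.80338808,  0.92610488]), 'orientation': array([[ 8.92042451e-01, -2.98235998e-01,  3.39581441e-01],
       [-4.51951617e-01, -5.88573584e-01,  6.70314011e-01],
       [-4.31024189e-05, -7.51422934e-01, -6.59820864e-01]])}
[0.23158112 0.49868469 0.24768429] [[-9.06966491e-01  4.21202475e-01 -5.10194771e-04]
 [ 4.21202782e-01  9.06965939e-01 -1.00107012e-03]
 [ 4.10760662e-05 -1.12283251e-03 -9.99999369e-01]] 0.0854889006075817 0.017 [ 0.56551114  0.34609212 -0.33117065] 0.1
```

View pics/top0.png

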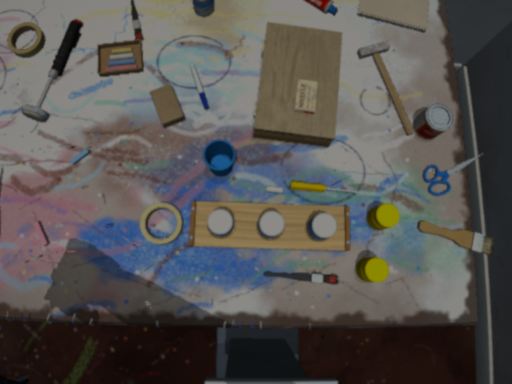

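View pics/side0.png

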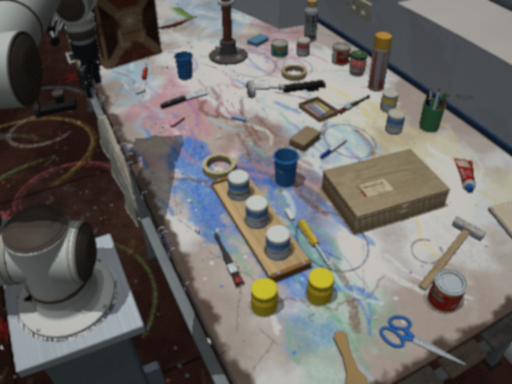

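The top view shows the white-lidded jars at about (220,222), (271,224) and (322,226) in the rack, which spans columns 190–349. The tape is at (161,223), the tub at (220,158) and the yellow look-alikes at (384,217) and (373,270). The side view agrees, with lids at (238,177), (257,202) and (278,234).

```bash
cat > h.py <<'E'
import numpy as np,cv2
from rig import r
def ray(n,u,v):
    m=r.camera_model(n);K=m["camera_matrix"]
    p=cv2.undistortPoints(np.array([[[u,v]]],float),K,np.array([m["k1"],0,0,0,0.]))[0,0]
    return m["eye"],m["orientation"]@np.array([p[0],p[1],1])
def at(n,u,v,z):
    e,d=ray(n,u,v); return e+d*(z-e[2])/d[2]
def proj(n,P):
    m=r.camera_model(n);c=m["orientation"].T@(np.array(P)-m["eye"])
    return cv2.projectPoints(np.array([[c]]),np.zeros(3),np.zeros(3),m["camera_matrix"],np.array([m["k1"],0,0,0,0.]))[0].ravel()
E
python3 - <<'E'
from h import *
for n,G,th in [("top",[(220,222),(271,224),(322,226)],0),("side",[(238,177),(257,202),(278,234)],0)]:
    im=cv2.imread(f"pics/{n}0.png"); 
    hsv=cv2.cvtColor(im,cv2.COLOR_BGR2HSV)
    print(n,[hsv[v,u] for u,v in G])
    mk=((hsv[...,1]<60)&(hsv[...,2]>125)).astype(np.uint8)
    nl,l,st,ce=cv2.connectedComponentsWithStats(mk,connectivity=4)
    for u,v in G:
        k=l[v,u]; print(st[k],ce[k],at(n,*ce[k],0.084).round(4))
# rack corners guess
for c in [(193,203),(190,247),(350,206),(350,250)]: print(at("top",*c,0.02).round(3))
im=cv2.imread("pics/top0.png")[190:265,150:400]
a=cv2.resize(im,(800,240),interpolation=cv2.INTER_CUBIC)
im=cv2.imread("pics/side0.png")[160:280,200:340]
b=cv2.resize(im,(420,360),interpolation=cv2.INTER_CUBIC)
c=np.zeros((600,800,3),np.uint8);c[:240]=a;c[240:,:420]=b
cv2.imwrite("pics/crop.png",c)
E
```

```text
top [array([ 20,  11, 140], dtype=uint8), array([ 20,  11, 140], dtype=uint8), array([ 15,  11, 140], dtype=uint8)]
[207 210  25  23 432] [219.27777778 221.03009259] [0.5216 0.1271 0.084 ]
[261 212  24  23 424] [271.81839623 223.06603774] [0.5191 0.0079 0.084 ]
[313 214  23  23 428] [324.49299065 224.94626168] [ 0.5168 -0.1132  0.084 ]
side [array([ 48,   7, 192], dtype=uint8), array([ 60,   7, 192], dtype=uint8), array([ 60,   5, 192], dtype=uint8)]
[  100     0   412   384 70252] [320.58408302 196.83509366] [ 0.6756 -0.0523  0.084 ]
[  100     0   412   384 70252] [320.58408302 196.83509366] [ 0.6756 -0.0523  0.084 ]
[  100     0   412   384 70252] [320.58408302 196.83509366] [ 0.6756 -0.0523  0.084 ]
[0.572 0.197 0.02 ]
[0.465 0.2   0.02 ]
[ 0.572 -0.194  0.02 ]
[ 0.463 -0.191  0.02 ]
```

View pics/crop.png

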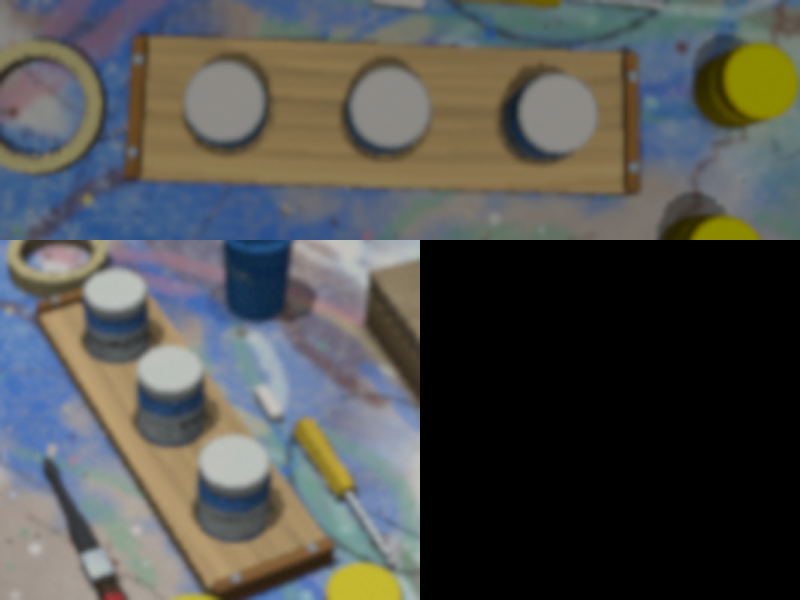

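Crop: the side lids sit at about (238.0,176.3), (256.3,203.0) and (277.7,233.7), and all three jars are clear of each other.

```bash
cat >> h.py <<'E'
from scipy.spatial.transform import Rotation as R
YAW=-0.02
def rel(p,yaw=YAW,o=None):
    o=o or r.get_obs(); A=np.array(o["tcp_rot"])
    y=np.array([-np.sin(yaw),np.cos(yaw),0]);z=np.array([0,0,-1.]);T=np.c_[np.cross(y,z),y,z]
    return (A.T@(np.array(p)-o["position"])/0.06).round(3),(R.from_matrix(A.T@T).as_rotvec(degrees=True)/10).round(3)
E
python3 - <<'E'
from h import *
for c in [(238.0,176.3),(256.3,203.0),(277.7,233.7)]: print(at("side",*c,0.084).round(4))
print(rel([.521,.127,.17]))
E
```

```text
[0.5177 0.1213 0.084 ]
[0.5151 0.0028 0.084 ]
[ 0.5131 -0.1173  0.084 ]
(array([-6.984, -3.585,  1.298]), array([-6.000e-03, -2.000e-03, -2.376e+00]))
```

Call:
move_arm:
  rows: [-1,-0.5,0.2,0,0,-0.4,1,-2,-1,0.4,0,0,-0.8,1,-3,-1.5,0.6,0,0,-1.2,1,-4,-2,0.8,0,0,-1.6,1,-5,-2.5,0.8,0,0,-2,1,-6,-3,0.8,0,0,-2.2,1,-6.98,-3.58,0.8,0,0,-2.38,1,-6.98,-3.58,0.8,0,0,-2.38,1,-6.98,-3.58,0.8,0,0,-2.38,1]
  force: 40

```text
time_s: 1.23
position: [0.5219, 0.1255, 0.1995]
tcp_rot: [[-1.0, 0.023, -0.001], [0.023, 1.0, -0.001], [0.001, -0.001, -1.0]]
ft_force: [-0.5, 0.1, 1.0]
gripper_width: 0.0854
gripper_force: 0.0
```

```bash
python3 - <<'E'
from h import *
o=r.get_obs(); im=r.get_image("wrist"); cv2.imwrite("pics/w0.png",im)
m=r.camera_model("wrist"); print(m, o["position"],o["tcp_rot"].round(4) if hasattr(o["tcp_rot"],"round") else o["tcp_rot"], o["time_s"])
E
```

```text
{'camera_matrix': array([[329.60116363,   0.        , 257.53305678],
       [  0.        , 329.60116363, 186.82660799],
       [  0.        ,   0.        ,   1.        ]]), 'k1': -0.08118531608782081, 'tool_from_camera': array([[-9.00948958e-04, -9.60377057e-01, -2.78702523e-01,
         6.97915339e-02],
       [ 9.99999035e-01, -1.15985130e-03,  7.64063717e-04,
        -1.03380621e-03],
       [-1.05704275e-03, -2.78701565e-01,  9.60377176e-01,
        -1.26762201e-01],
       [ 0.00000000e+00,  0.00000000e+00,  0.00000000e+00,
         1.00000000e+00]])} [0.52190273 0.1254806  0.19947431] [[-9.997e-01  2.300e-02 -1.200e-03]
 [ 2.300e-02  9.997e-01 -5.000e-04]
 [ 1.200e-03 -5.000e-04 -1.000e+00]] 1.225
```

View pics/w0.png

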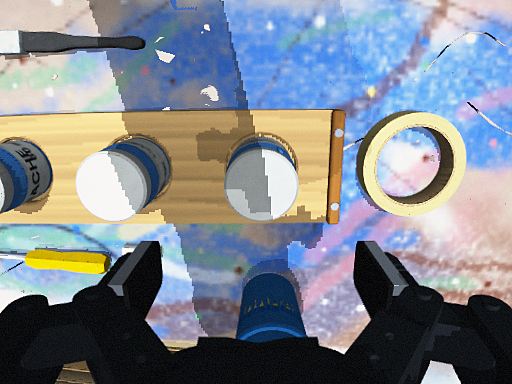

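The left lid is centred at about (262,185) and the middle lid at about (112,185). The tub is behind at (270,300), and the fingers frame columns 160–355.

```bash
cat >> h.py <<'E'
def wat(u,v,z,o):
    m=r.camera_model("wrist");T=m["tool_from_camera"]
    p=cv2.undistortPoints(np.array([[[u,v]]],float),m["camera_matrix"],np.array([m["k1"],0,0,0,0.]))[0,0]
    A=np.array(o["tcp_rot"]); e=A@T[:3,3]+o["position"]; d=A@T[:3,:3]@np.array([p[0],p[1],1])
    return e+d*(z-e[2])/d[2]
E
python3 - <<'E'
from h import *
o=r.get_obs()
for c in [(226,184),(298,184),(262,149),(262,220.5),(262,185),(77,184),(147,184),(112,148),(112,221.5)]: print(c,wat(*c,.084,o).round(4))
for c in [(345,110),(345,222),(328,110),(328,222)]: print(wat(*c,.028 if c[0]>330 else .02,o).round(4))
for p in [(.5216,.127,.052),(.52,.123,.052)]:print(rel(p))
E
```

```text
(226, 184) [0.5188 0.1017 0.084 ]
(298, 184) [0.52   0.1568 0.084 ]
(262, 149) [0.4924 0.1298 0.084 ]
(262, 220.5) [0.5493 0.1287 0.084 ]
(262, 185) [0.5202 0.1292 0.084 ]
(77, 184) [ 0.516  -0.0156  0.084 ]
(147, 184) [0.5174 0.0407 0.084 ]
(112, 148) [0.4886 0.0169 0.084 ]
(112, 221.5) [0.5479 0.0082 0.084 ]
[0.4682 0.2051 0.028 ]
[0.5756 0.2103 0.028 ]
[0.4685 0.1915 0.02  ]
[0.5784 0.1953 0.02  ]
(array([-0.01 ,  0.006,  2.461]), array([-0.001, -0.007, -0.01 ]))
(array([ 0.015, -0.061,  2.461]), array([-0.001, -0.007, -0.01 ]))
```

Call:
move_arm:
  rows: [0.015,0.042,0.6,0,0,0,1,0.015,0.042,1.2,0,0,0,1,0.015,0.042,1.7,0,0,0,1,0.015,0.042,2.2,0,0,0,1,0.015,0.042,2.46,0,0,0,1,0.015,0.042,2.46,0,0,0,1,0.015,0.042,2.46,0,0,0,-0.2,0.015,0.042,2.46,0,0,0,-0.4,0.015,0.042,2.46,0,0,0,-0.6,0.015,0.042,2.46,0,0,0,-0.8,0.015,0.042,2.46,0,0,0,-0.8,0.015,0.042,2.46,0,0,0,-0.8]
  force: 40

```text
time_s: 2.78
position: [0.521, 0.1304, 0.0545]
tcp_rot: [[-1.0, 0.019, 0.003], [0.019, 1.0, 0.001], [-0.002, 0.001, -1.0]]
ft_force: [-1.8, -0.5, 5.2]
gripper_width: 0.0576
gripper_force: 43.5
```

Call:
move_arm:
  rows: [0,0,-0.2,0,0,0,-0.8,0,0,-0.5,0,0,0,-0.8,0,0,-0.8,0,0,0,-0.8,0,0,-1,0,0,0,-0.8,0,0,-1,0,0,0,-0.8,0,0,-1,0,0,0,-0.8,0,0,-1,0,0,0,-0.8,0,0,-1,0,0,0,-0.8,0,0,-1,0,0,0,-0.8]

```text
time_s: 3.9
position: [0.5201, 0.1301, 0.1124]
tcp_rot: [[-1.0, 0.019, -0.0], [0.019, 1.0, -0.0], [0.0, -0.0, -1.0]]
ft_force: [-0.0, 0.0, -1.1]
gripper_width: 0.0573
gripper_force: 43.4
```

```bash
python3 - <<'E'
from h import *
f=[]
for i in range(4):
    s=r.get_image("side"); o=r.get_obs(); f.append(o["ft_force"])
print(np.array(f).round(2),o["position"],o["gripper_width"],np.round(o["joint_torque"],2),np.round(o["moment"],2))
cv2.imwrite("pics/s1.png",cv2.resize(s[100:300,150:400],(625,500)))
E
```

```text
[[ 0.21  0.63 -1.36]
 [-0.83 -0.52 -1.85]
 [-0.43 -0.17 -1.17]
 [-0.38  0.85 -1.81]] [0.52016591 0.13014889 0.11264592] 0.0576205543968232 [ -0.   -50.53  47.62   0.    -0.    -0.  ] [-0.01  0.04 -0.04]
```

View pics/s1.png

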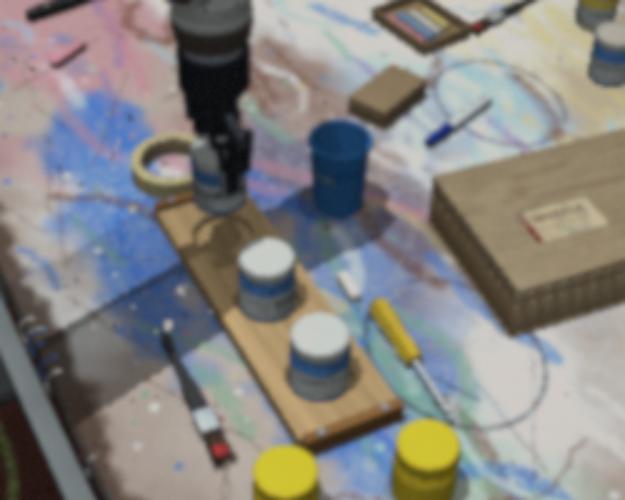

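The left jar is held clear above its seat, at (218,175) in the crop, and reads about 1.5–2 N, so it seems light. I'll set it back.

Call:
move_arm:
  rows: [0,0,0.3,0,0,0,-0.8,0,0,0.6,0,0,0,-0.8,0,0,0.8,0,0,0,-0.8,0,0,0.9,0,0,0,-0.8,0,0,0.95,0,0,0,-0.8,0,0,0.98,0,0,0,-0.8,0,0,0.98,0,0,0,-0.8]

```text
time_s: 4.97
position: [0.5205, 0.1302, 0.0546]
tcp_rot: [[-1.0, 0.019, 0.001], [0.019, 1.0, 0.0], [-0.001, 0.0, -1.0]]
ft_force: [-1.8, -0.3, 1.6]
gripper_width: 0.0574
gripper_force: 43.6
```

Call:
move_arm:
  rows: [0,0,0,0,0,0,1,0,0,0,0,0,0,1,0,0,0,0,0,0,1,0,0,-0.4,0,0,0,1,0,0,-1,0,0,0,1,0,0,-1.7,0,0,0,1,0,-0.5,-1.9,0,0,0,1,0,-1.3,-1.9,0,0,0,1,0,-1.8,-1.9,0,0,0,1,0,-2,-1.9,0,0,0,1,0,-2,-1.9,0,0,0,1,0,-2,-1.9,0,0,0,1]

```text
time_s: 6.48
position: [0.5179, 0.011, 0.1678]
tcp_rot: [[-1.0, 0.019, -0.0], [0.019, 1.0, 0.0], [0.0, 0.0, -1.0]]
ft_force: [0.2, -0.9, -0.5]
gripper_width: 0.0857
gripper_force: 0.0
```

```bash
python3 - <<'E'
from h import *
o=r.get_obs(); im=r.get_image("wrist"); cv2.imwrite("pics/w1.png",im)
t=r.get_image("top"); cv2.imwrite("pics/top1.png",t)
f=[]
for i in range(4):
    r.get_image("side"); f.append(r.get_obs()["ft_force"])
print(np.array(f).round(2),o["position"],o["time_s"])
a=cv2.imread("pics/side0.png")
E
```

```text
[[ 0.7   1.07 -0.4 ]
 [ 0.22 -0.24  0.31]
 [ 0.03 -0.37 -0.98]
 [-1.06 -1.43 -0.57]] [0.51792072 0.01096174 0.16784184] 6.475
```

View pics/w1.png

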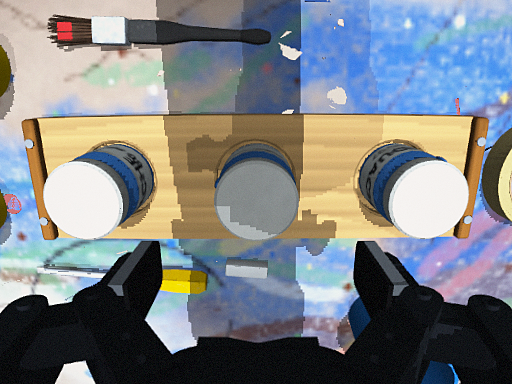

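The middle lid is centred at (257,196), right between the fingers. The left jar at (431,197) stands back in its seat.

Call:
move_arm:
  rows: [0,0,0.6,0,0,0,1,0,0,1.2,0,0,0,1,0,0,1.7,0,0,0,1,0,0,1.9,0,0,0,1,0,0,1.9,0,0,0,1,0,0,1.9,0,0,0,-0.2,0,0,1.9,0,0,0,-0.4,0,0,1.9,0,0,0,-0.6,0,0,1.9,0,0,0,-0.8,0,0,1.9,0,0,0,-0.8,0,0,1.9,0,0,0,-0.8]

```text
time_s: 8.15
position: [0.5187, 0.0101, 0.0555]
tcp_rot: [[-1.0, 0.02, 0.002], [0.02, 1.0, -0.0], [-0.002, 0.0, -1.0]]
ft_force: [-2.8, -0.7, 7.2]
gripper_width: 0.057
gripper_force: 42.8
```

Call:
move_arm:
  rows: [0,0,-0.2,0,0,0,-0.8,0,0,-0.5,0,0,0,-0.8,0,0,-0.8,0,0,0,-0.8,0,0,-1,0,0,0,-0.8,0,0,-1,0,0,0,-0.8,0,0,-1,0,0,0,-0.8,0,0,-1,0,0,0,-0.8,0,0,-1,0,0,0,-0.8,0,0,-1,0,0,0,-0.8]

```text
time_s: 9.28
position: [0.5177, 0.0101, 0.1136]
tcp_rot: [[-1.0, 0.019, -0.0], [0.019, 1.0, -0.0], [0.0, -0.0, -1.0]]
ft_force: [-0.4, 0.2, -4.4]
gripper_width: 0.0573
gripper_force: 44.5
```

```bash
python3 - <<'E'
from h import *
f=[]
for i in range(6):
    s=r.get_image("side"); o=r.get_obs(); f.append(o["ft_force"])
print(np.mean(f,0).round(2),o["position"],o["gripper_width"],np.round(o["joint_torque"],2))
cv2.imwrite("pics/s2.png",s)
E
```

```text
[ 0.24 -0.31 -4.72] [0.51782991 0.01018639 0.11385074] 0.0568817663148849 [ -0.   -49.4   49.29  -0.    -0.    -0.  ]
```

The middle jar reads about 4.5 N, so it's the full one so far. I'll set it back and go on to the right jar.

Call:
move_arm:
  rows: [0,0,0.3,0,0,0,-0.8,0,0,0.6,0,0,0,-0.8,0,0,0.8,0,0,0,-0.8,0,0,0.9,0,0,0,-0.8,0,0,0.95,0,0,0,-0.8,0,0,0.98,0,0,0,-0.8,0,0,0.98,0,0,0,-0.8]

```text
time_s: 10.45
position: [0.5182, 0.0102, 0.0556]
tcp_rot: [[-1.0, 0.019, 0.001], [0.019, 1.0, 0.0], [-0.001, 0.0, -1.0]]
ft_force: [-0.1, -0.2, -4.4]
gripper_width: 0.0567
gripper_force: 44.5
```

Call:
move_arm:
  rows: [0,0,0,0,0,0,1,0,0,0,0,0,0,1,0,0,0,0,0,0,1,0,0,-0.4,0,0,0,1,0,0,-1,0,0,0,1,0,0,-1.7,0,0,0,1,0,-0.5,-1.9,0,0,0,1,0,-1.3,-1.9,0,0,0,1,0,-1.8,-1.9,0,0,0,1,0,-2,-1.9,0,0,0,1,0,-2,-1.9,0,0,0,1,0,-2,-1.9,0,0,0,1]

```text
time_s: 11.95
position: [0.5156, -0.109, 0.1691]
tcp_rot: [[-1.0, 0.019, -0.0], [0.019, 1.0, 0.0], [0.0, 0.0, -1.0]]
ft_force: [-0.2, 0.3, -0.1]
gripper_width: 0.0855
gripper_force: 0.0
```

```bash
python3 - <<'E'
from h import *
o=r.get_obs(); im=r.get_image("wrist"); cv2.imwrite("pics/w2.png",im)
print(o["position"],o["time_s"])
E
```

```text
[ 0.51557624 -0.10902137  0.16907408] 11.95
```

View pics/w2.png

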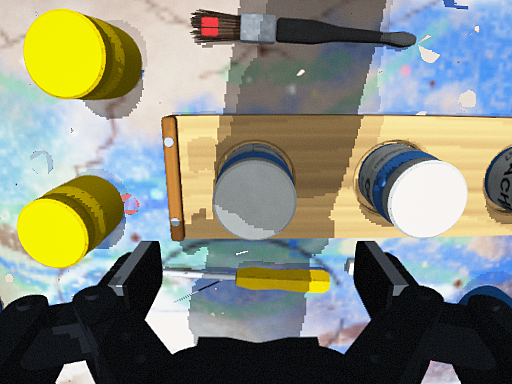

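The right lid is centred at (255,197) and the middle jar is reseated at (428,198). The way down is clear.

Call:
move_arm:
  rows: [0,-0.02,0.6,0,0,0,1,0,-0.02,1.2,0,0,0,1,0,-0.02,1.7,0,0,0,1,0,-0.02,1.9,0,0,0,1,0,-0.02,1.9,0,0,0,1,0,-0.02,1.9,0,0,0,-0.2,0,-0.02,1.9,0,0,0,-0.4,0,-0.02,1.9,0,0,0,-0.6,0,-0.02,1.9,0,0,0,-0.8,0,-0.02,1.9,0,0,0,-0.8,0,-0.02,1.9,0,0,0,-0.8]

```text
time_s: 13.38
position: [0.5163, -0.1111, 0.0568]
tcp_rot: [[-1.0, 0.019, 0.002], [0.019, 1.0, -0.0], [-0.002, -0.0, -1.0]]
ft_force: [-1.1, -0.4, 6.0]
gripper_width: 0.0575
gripper_force: 42.9
```

Call:
move_arm:
  rows: [0,0,-0.2,0,0,0,-0.8,0,0,-0.5,0,0,0,-0.8,0,0,-0.8,0,0,0,-0.8,0,0,-1,0,0,0,-0.8,0,0,-1,0,0,0,-0.8,0,0,-1,0,0,0,-0.8,0,0,-1,0,0,0,-0.8,0,0,-1,0,0,0,-0.8,0,0,-1,0,0,0,-0.8]

```text
time_s: 14.5
position: [0.5154, -0.111, 0.1148]
tcp_rot: [[-1.0, 0.019, -0.0], [0.019, 1.0, 0.0], [0.0, 0.0, -1.0]]
ft_force: [0.6, -0.6, -1.9]
gripper_width: 0.0578
gripper_force: 43.7
```

```bash
python3 - <<'E'
from h import *
f=[]
for i in range(6):
    s=r.get_image("side"); o=r.get_obs(); f.append(o["ft_force"])
print(np.mean(f,0).round(2),o["position"],o["gripper_width"])
E
```

```text
[ 0.12  0.18 -2.41] [ 0.51550619 -0.11103852  0.11509572] 0.057739868415933246
```

The right jar reads about 2 N, so the middle jar is the full one. I'll set the right jar back and return to the middle.

Call:
move_arm:
  rows: [0,0,0.3,0,0,0,-0.8,0,0,0.6,0,0,0,-0.8,0,0,0.8,0,0,0,-0.8,0,0,0.9,0,0,0,-0.8,0,0,0.95,0,0,0,-0.8,0,0,0.98,0,0,0,-0.8,0,0,0.98,0,0,0,-0.8]

```text
time_s: 15.68
position: [0.5158, -0.1111, 0.0569]
tcp_rot: [[-1.0, 0.019, 0.001], [0.019, 1.0, -0.0], [-0.001, -0.0, -1.0]]
ft_force: [-1.9, -0.7, 1.1]
gripper_width: 0.0576
gripper_force: 44.0
```

Call:
move_arm:
  rows: [0,0,0,0,0,0,1,0,0,0,0,0,0,1,0,0,0,0,0,0,1,0,0,-0.4,0,0,0,1,0,0,-1,0,0,0,1,0,0,-1.7,0,0,0,1,0,0.5,-1.9,0,0,0,1,0,1.3,-1.9,0,0,0,1,0,1.8,-1.9,0,0,0,1,0,2.02,-1.9,0,0,0,1,0,2.02,-1.9,0,0,0,1,0,2.02,-1.9,0,0,0,1]

```text
time_s: 17.18
position: [0.5179, 0.0094, 0.1703]
tcp_rot: [[-1.0, 0.02, -0.0], [0.02, 1.0, -0.0], [0.0, -0.0, -1.0]]
ft_force: [-0.3, -0.5, -0.3]
gripper_width: 0.0849
gripper_force: 0.0
```

```bash
python3 - <<'E'
from h import *
o=r.get_obs(); im=r.get_image("wrist"); cv2.imwrite("pics/w3.png",im)
print(o["position"],o["time_s"])
E
```

```text
[0.51790474 0.0093671  0.17025406] 17.175
```

View pics/w3.png

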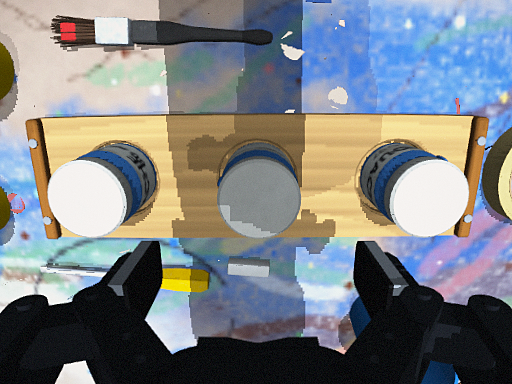

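All three jars are seated, with the middle lid at (259,197). I'll grasp it and hold it up.

Call:
move_arm:
  rows: [0,0.01,0.6,0,0,0,1,0,0.01,1.2,0,0,0,1,0,0.01,1.7,0,0,0,1,0,0.01,1.93,0,0,0,1,0,0.01,1.93,0,0,0,1,0,0.01,1.93,0,0,0,-0.2,0,0.01,1.93,0,0,0,-0.4,0,0.01,1.93,0,0,0,-0.6,0,0.01,1.93,0,0,0,-0.8,0,0.01,1.93,0,0,0,-0.8,0,0.01,1.93,0,0,0,-0.8]

```text
time_s: 18.6
position: [0.5187, 0.0107, 0.0561]
tcp_rot: [[-1.0, 0.019, 0.002], [0.019, 1.0, -0.0], [-0.002, -0.0, -1.0]]
ft_force: [-2.2, -1.2, 5.9]
gripper_width: 0.057
gripper_force: 42.6
```

Call:
move_arm:
  rows: [0,0,-0.2,0,0,0,-0.8,0,0,-0.5,0,0,0,-0.8,0,0,-0.9,0,0,0,-0.8,0,0,-1.3,0,0,0,-0.8,0,0,-1.7,0,0,0,-0.8,0,0,-2.1,0,0,0,-0.8,0,0,-2.3,0,0,0,-0.8,0,0,-2.4,0,0,0,-0.8,0,0,-2.4,0,0,0,-0.8,0,0,-2.4,0,0,0,-0.8,0,0,-2.4,0,0,0,-0.8,0,0,-2.4,0,0,0,-0.8]

```text
time_s: 20.1
position: [0.5177, 0.0108, 0.1981]
tcp_rot: [[-1.0, 0.019, -0.001], [0.019, 1.0, -0.0], [0.001, -0.0, -1.0]]
ft_force: [0.6, -0.2, -4.5]
gripper_width: 0.0572
gripper_force: 44.4
```

```bash
python3 - <<'E'
from h import *
f=[]
for i in range(6):
    s=r.get_image("side"); o=r.get_obs(); f.append(o["ft_force"])
print(np.mean(f,0).round(2),o["position"],o["gripper_width"])
cv2.imwrite("pics/s3.png",cv2.resize(s[80:280,150:400],(625,500)))
E
```

```text
[ 0.39 -0.25 -4.67] [0.51784893 0.0107473  0.19848238] 0.05724909982790385
```

View pics/s3.png

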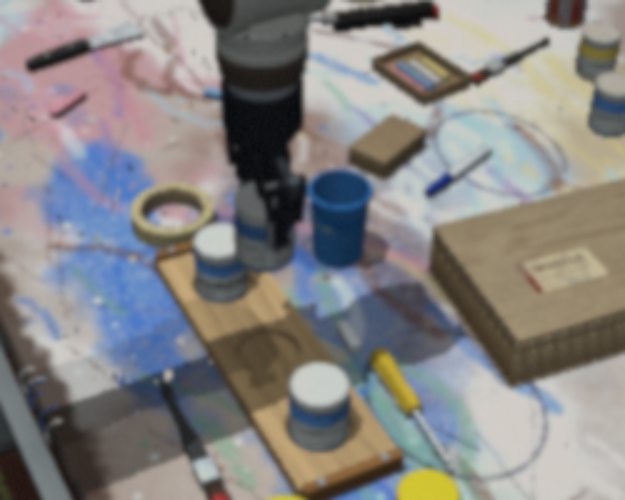

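The middle jar is held upright at (265,230) with its seat empty. The other two stand in their seats at (220,262) and (320,405).

```bash
python3 -c "
from rig import r
print(r.close_job())"
```

```text
the job is handed in; nothing more can be done
None
```

I handed in the job with the middle jar, the heaviest at about 4.5 N, held upright with its underside about 15 cm above the table; the left and right jars (about 2 N each) are back in their seats, and the judge's verdict was not shown.

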